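Unlock and open the herb slicer's guard panel

TASK

Open the herb slicer for cleaning: lift the crank key out of its wooden keeper, set it fully home in the square socket of the guard latch and let go of it, then use its crank handle to turn the latch counter-clockwise (seen from above) a quarter turn to its stop. Then swing the orange guard panel up until it stands about upright and stays there, leaving the key in the latch. Turn the latch only with the key, never with the fingers on it, and leave the two jars and the brass mortar undisturbed.

Things in the scene. Friction and masses are not known exactly. Their poses are not given: they have to be found in the camera images.
- slicer: White counter-top herb slicer, fixed, 240 (its x) x 300 (its y) x 100 mm high; origin at the centre of its underside. At yaw 0 the latch is at its +y end and the panel hinge at its -y end.
- panel (a joint): Panel angle in rad: 0 closed, flat on the slicer; 1.57 upright; stop at 1.75. Turns about the slicer's +x axis through point panel_hinge, the edge by the latch rising. Stiff hinge: it stays at any angle where left; lifting takes about 7 N at the handle. The latch's tongue blocks it until the latch is past about 1.05 rad.
- panel_hinge (a point): Point on the panel's hinge line (which runs along the slicer's x), midway along it; 130 mm from the slicer's centre towards -y, 100 mm above the counter. The orange panel is 200 mm along the hinge, 190 mm from hinge to free edge and 6 mm thick.
- panel_handle (a point): Middle of the panel's steel bar handle, a round bar about 10 mm thick and 110 mm long, parallel to the hinge, 35 mm off the panel's face, 150 mm from the hinge (40 mm in from the free edge). Axes turn with the panel; z is its normal. Pinched across from above, the bar can turn between the fingers.
- latch (a joint): Latch angle in rad: 0 closed (red tongue points to slicer -y, over the panel's edge); grows counter-clockwise seen from above to its stop at 1.57 (tongue to slicer +x, panel free). Starts at 0 to 0.12. Turning takes about 0.35 N m, so 5 N at the crank handle; it stays where it is left.
- cam: Turning part of the latch: dark steel cap 46 x 46 mm, 26 mm tall, with a 20.5 mm square socket in its top (deeper than the key's stub, whose taper guides it in) and a red tongue 18 mm wide reaching 76 mm along its -y. Origin on the vertical turning axis, 100 mm above the counter, 108 mm from the slicer's centre towards its +y. Its yaw is the slicer's yaw plus the latch angle; socket sides parallel to its x and y.
- latch_socket (a point): Centre of the socket's mouth on top of the latch cap, 128 mm above the counter; axes of body cam. The key's stub fits in any of four quarter turns and has up to 0.2 rad of play in turning either way. A crank arm left over the panel (towards slicer -y) blocks it; set in with the arm towards slicer +y, it ends towards slicer -x, clear.
- key: Crank key, loose, about 0.3 kg. Origin on its turning axis at the underside of its round flange (diameter 44 mm); z up, x along the crank arm (16 mm wide, 10 mm high). Below the origin an 18 mm square stub, 24 mm long, sides parallel to x and y, last 6 mm tapered. Counterweight at x = -36 mm. Home in the latch the flange rests on the cap, origin at point latch_socket.
- key_knob (a point): On the key's axis, 34 mm above its origin: where to lift it. The round black knob is 16 mm across, from 8 to 48 mm above the origin; the key balances there.
- key_crank (a point): On the upright yellow crank handle, 36 mm above the key's origin and 75 mm out along its x. The handle is round, 20 mm across, from 10 to 55 mm above the origin.
- keeper: Dark wooden keeper, fixed, 34 mm high where the key's flange rests on it at the start, the stub in a 25 mm well; origin under the well's centre on the counter, x towards a pocket whose walls (up to 84 mm high) shut in the crank handle, so that the key can be taken only by its black knob and lifted straight up by at least 55 mm.
- jar_a: Bystander: amber jar with orange label, diameter 80 mm, 130 mm tall, origin at the centre of its underside. Leave alone.
- jar_b: Bystander: second jar, the same.
- mortar: Bystander: brass mortar cup, diameter 100 mm, 85 mm tall, origin at the centre of its underside. Leave alone.

How it is judged:
By the outcome, as a careful person would: the job done as asked, in the order asked, and still so for the second after the job is handed in, with the robot touching nothing.
It also fails if it takes over 72 s, if anything falls off the work surface, if the arm or the gripper's body presses on something with over 40 N, if the wrist force passes 120 N, or if a joint passes its speed limit or range.

ROBOT

A 6-joint arm with a two-finger parallel gripper is mounted at the origin on the work surface. World frame = base frame: x ahead of the robot, y to its left, z up, the work surface at z = 0. Lengths are in m, angles in degrees, forces in N, time in s.
With the tool pointing down it reaches from about 0.3 to 0.95 m from the base axis. Payload 3.1 kg.
Tool frame: the origin (TCP) lies at the very end of the fingers, on their centre line; the grasp point (between the pads) lies 19 mm behind it; x points along the fingers, y is the direction in which the jaws open and shut, and the axes are right-handed (so a half turn about x gives the same grasp; the last joint's range is limited). The gripper opens to 85 mm and grips with 20 to 120 N. Pads are 22 mm wide; open, the fingers measure 114 mm over their backs; the gripper's body (76 mm by 85 mm) begins 54 mm behind the grasp point. The pads swing forward as they close: fully open they stand 13 mm farther back than shut.
Start: joints at [-70.285, 17.653, 93.61, -0, 68.738, -3.994], TCP at [0.251, -0.572, 0.231] pointing down, gripper open.
Joint ranges: [-175.34, 175.34], [-45.06, 112.39], [2.9, 150.54], [-68.45, 248.45], [3.09, 151.38], [-168.51, 168.51]. Speed limits (degrees/s): [159.86, 159.86, 180, 180, 180, 180].

INTERFACE

Orientations are given as [roll, pitch, yaw] about the fixed x, y, z axes, in that order (R = Rz(yaw) Ry(pitch) Rx(roll)).
In Python, from workcell import sense, eyes, order, spotter gives the robot as it stands.
- The arm moves only by the tool step_arm, never from a script. Its argument "plan" is a list of rows, each an object with "grip": the finger opening in m, from 0 to 0.0854; "delta_pos": the shift along the tool's x, y, z in m, a list of three; "dr": the turn, a rotation vector about the tool's x, y, z in degrees, a list of three. In form: [{"grip": grip, "delta_pos": [tx, ty, tz], "dr": [ax, ay, az]}, ...]. A call has 1 to 20 rows; each row shifts and turns the commanded pose from where the row before left it, along the tool's axes as they then stand; what a row does not reach is not made up. A row lasts 1/8 s, in which the tool goes at most 62.5 mm and 10.7 degrees, less where a joint would pass 70% of its speed; a pose out of reach is approached as far as the arm can. A call with a gripper value outside its range is refused whole. The fingers move at their own pace and stop on an object; "force" is the grip in N (left out, the last holds). Time passes only in rows, so rows that do not move let the fingers close. It gives the time, the measured TCP pose, the force and the opening at its end, in the units of the state.
- sense(): the state, without advancing time (a new reading comes with each control period).
- eyes.get_image(name): name is "side" or "top" or "wrist"; returns a dict with "image" (384x512x3 uint8, red, green, blue), "camera_matrix" (3x3 intrinsics, pixels), "R" (3x3) and "t" (3): a world point X has camera coordinates R X + t. Camera axes: x right, y down, z forward; pixel columns grow to the right and rows downward; lengths in m; the calibration is good to about 2 mm. The wrist camera is an equidistant fisheye: a pixel r from the principal point sees the ray r / f radians off the axis. A picture is of the moment at which its call begins. There is no depth.
- order.close_job(): hands the job in, once; it reports no verdict.
Trained networks look in the newest picture that a camera, given by its name, has taken for a name from the list of things; names that differ only in an ending like _2 or _b are one class to them, and where a whole thing is asked for, a point or a joint stands for the part that bears it (a point fixed in the world has none). Each returns a list of dicts, best first, with "confidence" (0 to 1); they miss things now and then, are a little off and sometimes report something else, mostly with a low value. They report only what shows in the picture. A call takes as long as a camera call.
- spotter.outline_of(target, camera): "mask" (384x512 bool, what is visible of it) and "extent" ([left, top, width, height] in pixels, round what is visible of it).
The state is a dict: "time": time; "joint_pos": joint angles; "joint_vel": joint speeds; "tau": joint torques, N m; "tool_pos": TCP position; "ee_rot": TCP orientation; "contact_force": force on the tool from outside, world axes, zero at the start; "wrist_torque": the same for the moment, N m; "opening": opening from 0.0 (shut) to 1.0 (fully open).
Only numpy, scipy, OpenCV 4.12 (cv2) and the standard library are available. Lean on these libraries where they do the work, as an engineer would, in place of code of your own. Each camera call takes 0.05 s, during which the arm holds its last target. There are 200 camera calls.

## Working session

There is one attempt and no reset: what is moved stays moved. The work goes in short steps, Python scripts to look and compute and a tool call to move; the robot and the scene stay as the last step left them, time stands still between calls to the robot, and variables do not carry over. Pictures are saved under pics/ and viewed, about 8 in all and at most 12, crops included, and the job is handed in when it is done.

Besides the shell and the picture viewer there is one more tool, called after "Emit:" as a command line: name --argument value ..., lists and objects as JSON in quotes. step_arm: Moves the arm, as the interface text tells. Its arguments: {"type":"object","properties":{"plan":{"type":"array","items":{"type":"object","properties":{"grip":{"type":"number"},"delta_pos":{"type":"array","items":{"type":"number"}},"dr":{"type":"array","items":{"type":"number"}}}}},"force":{"type":"number"}},"required":["plan"]}

```bash
mkdir -p pics; ls; python3 - <<'E'
from workcell import sense,eyes,spotter
import cv2,numpy as np
s=sense();print({k:np.round(v,3).tolist() for k,v in s.items()})
ims=[]
for n in ["side","top"]:
    d=eyes.get_image(n);ims.append(d["image"])
    print(n,np.round(d["camera_matrix"],1).tolist(),np.round(d["R"],4).tolist(),np.round(d["t"],4).tolist())
    cv2.imwrite(f"pics/{n}0.png",cv2.resize(d["image"][:,:,::-1],(800,600),interpolation=cv2.INTER_CUBIC))
    for t in ["slicer","panel","panel_handle","cam","key","key_knob","key_crank","keeper","jar_a","mortar"]:
        print(n,t,[(round(o["confidence"],2),list(np.round(o["extent"]))) for o in spotter.outline_of(t,n)][:3])
E
```

```text
pics
{'time': 0.0, 'joint_pos': [-70.285, 17.707, 93.691, -0.002, 68.735, -3.995], 'joint_vel': [0.041, -0.085, 0.063, 0.007, 0.025, -0.002], 'tau': [0.001, -41.526, -27.666, -0.0, 0.01, 0.0], 'tool_pos': [0.251, -0.571, 0.23], 'ee_rot': [-93.011, 89.868, 110.7], 'contact_force': [-0.948, -1.319, -0.968], 'wrist_torque': [0.05, 0.017, 0.014], 'opening': 1.001}
side [[373.5, 0.0, 253.5], [0.0, 373.5, 194.5], [0.0, 0.0, 1.0]] [[0.9953, -0.0968, 0.0086], [-0.0509, -0.5945, -0.8025], [0.0828, 0.7983, -0.5966]] [-0.6195, 0.1323, 1.0339]
side slicer [(0.7, [np.float64(186.0), np.float64(174.0), np.float64(111.0), np.float64(114.0)]), (0.68, [np.float64(195.0), np.float64(189.0), np.float64(94.0), np.float64(59.0)])]
side panel [(0.65, [np.float64(193.0), np.float64(186.0), np.float64(93.0), np.float64(64.0)])]
side panel_handle [(0.97, [np.float64(198.0), np.float64(186.0), np.float64(88.0), np.float64(64.0)])]
side cam [(0.66, [np.float64(220.0), np.float64(176.0), np.float64(20.0), np.float64(24.0)])]
side key [(0.74, [np.float64(200.0), np.float64(135.0), np.float64(17.0), np.float64(29
[... 1854 characters left out ...]
07.0), np.float64(231.0), np.float64(49.0), np.float64(26.0)])]
top key_crank [(0.77, [np.float64(106.0), np.float64(234.0), np.float64(54.0), np.float64(26.0)])]
top keeper [(0.63, [np.float64(102.0), np.float64(232.0), np.float64(55.0), np.float64(38.0)])]
top jar_a [(0.9, [np.float64(392.0), np.float64(244.0), np.float64(41.0), np.float64(30.0)]), (0.57, [np.float64(150.0), np.float64(147.0), np.float64(39.0), np.float64(31.0)]), (0.22, [np.float64(107.0), np.float64(234.0), np.float64(50.0), np.float64(25.0)])]
top mortar [(0.81, [np.float64(214.0), np.float64(115.0), np.float64(34.0), np.float64(35.0)]), (0.22, [np.float64(224.0), np.float64(208.0), np.float64(34.0), np.float64(20.0)])]
```

View pics/top0.png

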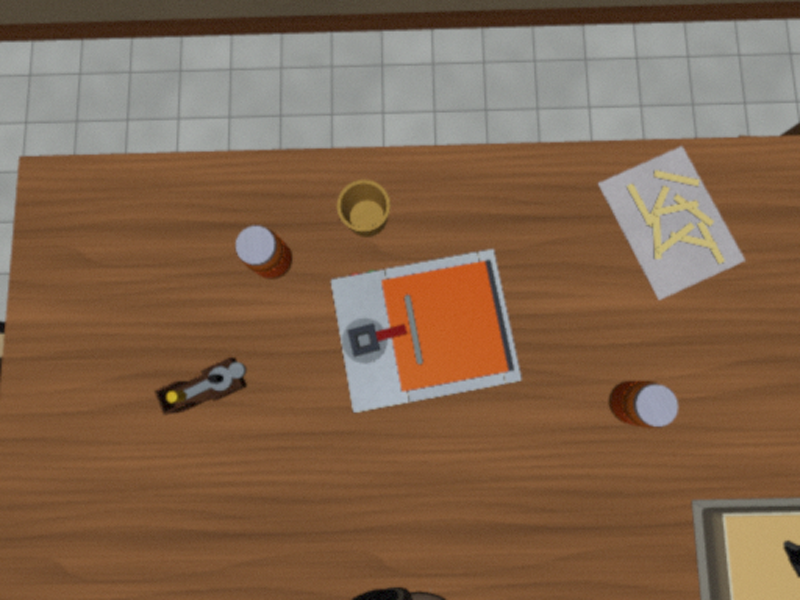

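View pics/side0.png

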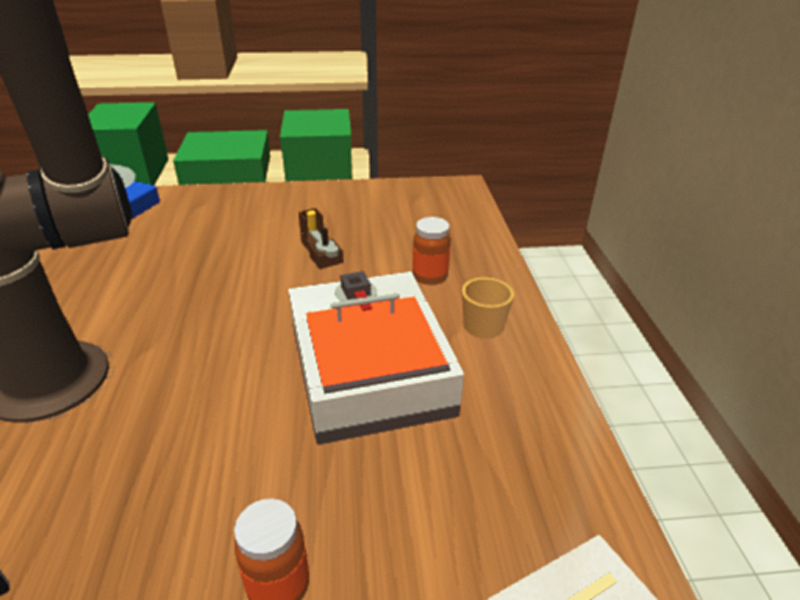

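The pictures show the slicer in the middle with its latch at the left (800-px top view, cap about (365,340)), the panel handle bar from (407,297) to (420,363), and the keeper at about (200,387). The key's black knob is at (215,378) and its yellow handle at (172,397). The jars are at (262,250) and (645,404), and the mortar at (363,205).

```bash
cat > h.py <<'E'
import numpy as np,cv2
from workcell import sense,eyes,spotter
from scipy.spatial.transform import Rotation as Ro
def unproj(d,uv,z):
    K=d["camera_matrix"];R=np.array(d["R"]);t=np.array(d["t"])
    uv=np.atleast_2d(uv).astype(float)
    r=np.c_[(uv[:,0]-K[0][2])/K[0][0],(uv[:,1]-K[1][2])/K[1][1],np.ones(len(uv))]
    if d.get("fish"):
        th=np.hypot(r[:,0],r[:,1]);k=np.where(th>1e-9,np.sin(th)/np.maximum(th,1e-9),1)
        r=np.c_[r[:,0]*k,r[:,1]*k,np.cos(th)]
    w=r@R; c=-R.T@t
    return c+w*((z-c[2])/w[:,2])[:,None]
def proj(d,X):
    K=np.array(d["camera_matrix"]);c=np.atleast_2d(X)@np.array(d["R"]).T+d["t"]
    if d.get("fish"):
        rr=np.hypot(c[:,0],c[:,1]);th=np.arctan2(rr,c[:,2]);s=th/np.maximum(rr,1e-9)
        return np.c_[K[0,0]*c[:,0]*s+K[0,2],K[1,1]*c[:,1]*s+K[1,2]]
    c=c/c[:,2:];return (c@K.T)[:,:2]
def tcp():
    s=sense();return np.array(s["tool_pos"]),Ro.from_euler("xyz",s["ee_rot"],degrees=True).as_matrix(),s
def delta(p,R=None):
    """tool-frame shift and rotvec to go to world pos p, orientation R"""
    p0,R0,_=tcp();out=[np.round(R0.T@(np.array(p)-p0),4)]
    if R is not None: out.append(np.round(Ro.from_matrix(R0.T@R).as_rotvec(degrees=True),2))
    return out
def down(jaw_deg):
    """tool pointing down, jaw axis y at jaw_deg in world"""
    a=np.radians(jaw_deg);x=np.array([0,0,-1.]);y=np.array([np.cos(a),np.sin(a),0]);return np.c_[x,y,np.cross(x,y)]
E
python3 - <<'E'
from h import *
d=eyes.get_image("top");im=d["image"];hsv=cv2.cvtColor(im,cv2.COLOR_RGB2HSV)
def cen(m,z):
    ys,xs=np.nonzero(m);return unproj(d,[xs.mean(),ys.mean()],z)[0].round(4),len(xs)
box=np.zeros(im.shape[:2],bool);box[225:270,95:165]=1
y=(hsv[...,0]>20)&(hsv[...,0]<35)&(hsv[...,1]>150)&(hsv[...,2]>120)&box
print("yellow",cen(y,.089))
print("knob",unproj(d,np.array([215,378])/1.5625,.082))
pm=((hsv[...,0]<14)&(hsv[...,1]>180)&(hsv[...,2]>150)).astype(np.uint8);pm[:, :240]=0;pm[:,340:]=0;pm=cv2.morphologyEx(pm,cv2.MORPH_OPEN,np.ones((3,3)))
c=max(cv2.findContours(pm,0,2)[0],key=cv2.contourArea)
P=unproj(d,cv2.boxPoints(cv2.minAreaRect(c)),.104);print("panel",P.round(4),np.linalg.norm(P-np.roll(P,1,0),axis=1))
print("slicer corners",unproj(d,np.array([[332,281],[494,251],[520,380],[355,411]])/1.5625,.1).round(4))
print("cap",unproj(d,np.array([[365,340]])/1.5625,.128))
print("bar",unproj(d,np.array([[407,297],[420,363]])/1.5625,.141))
for n,uv,z in [("jarA",(257,243),.13),("jarB",(656,406),.13),("mortar",(363,205),.085)]: print(n,unproj(d,np.array(uv)/1.5625,z).round(3))
p,R,s=tcp();print(p,R.round(3))
w=eyes.get_image("wrist");print(np.round(w["camera_matrix"],1).tolist(),np.round(w["R"],3).tolist(),np.round(w["t"],3).tolist(), (R.T@(-np.array(w["R"]).T@w["t"]-p)).round(4))
E
```

```text
yellow (array([0.4602, 0.426 , 0.089 ]), 41)
knob [[0.49027658 0.35202501 0.082     ]]
panel [[ 0.6555  0.0497  0.104 ]
 [ 0.6865 -0.138   0.104 ]
 [ 0.4923 -0.1653  0.104 ]
 [ 0.4627  0.0171  0.104 ]] [0.19554449 0.19018821 0.19607377 0.18476894]
slicer corners [[ 0.6575  0.1395  0.1   ]
 [ 0.7047 -0.1528  0.1   ]
 [ 0.4744 -0.1875  0.1   ]
 [ 0.4279  0.1004  0.1   ]]
cap [[0.54848798 0.07914846 0.128     ]]
bar [[ 0.61933516  0.00521008  0.141     ]
 [ 0.50678449 -0.01405702  0.141     ]]
jarA [[0.724 0.267 0.13 ]]
jarB [[ 0.426 -0.407  0.13 ]]
mortar [[0.802 0.084 0.085]]
[ 0.25128534 -0.57227772  0.23127717] [[ 0.     0.402 -0.916]
 [ 0.    -0.916 -0.402]
 [-1.     0.    -0.   ]]
[[297.3, 0.0, 256.6], [0.0, 297.3, 193.6], [0.0, 0.0, 1.0]] [[0.402, -0.916, -0.001], [-0.875, -0.384, 0.295], [-0.27, -0.118, -0.956]] [-0.624, -0.039, 0.38] [-0.1429 -0.0007 -0.0748]
```

Emit:
step_arm --plan '[{"grip":0.0854,"delta_pos":[0,0,0],"dr":[-9.8,0,0]},{"grip":0.0854,"delta_pos":[0,0,0],"dr":[-9.8,0,0]},{"grip":0.0854,"delta_pos":[0,0,0],"dr":[-9.8,0,0]},{"grip":0.0854,"delta_pos":[0,0,0],"dr":[-9.8,0,0]},{"grip":0.0854,"delta_pos":[0,0,0],"dr":[-9.8,0,0]},{"grip":0.0854,"delta_pos":[0,0,0],"dr":[-9.8,0,0]},{"grip":0.0854,"delta_pos":[0,0,0],"dr":[-9.8,0,0]},{"grip":0.0854,"delta_pos":[0,0,0],"dr":[-9.8,0,0]},{"grip":0.0854,"delta_pos":[0,0,0],"dr":[-9.8,0,0]},{"grip":0.0854,"delta_pos":[0,0.035,-0.048],"dr":[0,0,0]},{"grip":0.0854,"delta_pos":[0,0.035,-0.048],"dr":[0,0,0]},{"grip":0.0854,"delta_pos":[0,0.035,-0.048],"dr":[0,0,0]},{"grip":0.0854,"delta_pos":[0,0.035,-0.048],"dr":[0,0,0]},{"grip":0.0854,"delta_pos":[0,0.035,-0.048],"dr":[0,0,0]},{"grip":0.0854,"delta_pos":[0,0.035,-0.048],"dr":[0,0,0]},{"grip":0.0854,"delta_pos":[0,0.035,-0.048],"dr":[0,0,0]},{"grip":0.0854,"delta_pos":[0,0.035,-0.048],"dr":[0,0,0]}]'

```text
time: 3.32
tool_pos: [0.3682, -0.1099, 0.2318]
ee_rot: [49.4, 89.9, -18.8]
contact_force: [0.5, 0.1, -0.3]
opening: 0.999
```

```bash
python3 - <<'E'
from h import *
p,R,s=tcp();print(p,s["time"],s["joint_pos"]);print(delta([.485,.357,.24],down(22)))
E
```

```text
[ 0.36819436 -0.10987758  0.23180331] 3.325 [-2.31239976e+01 -1.07083767e+01  1.23634906e+02  9.50751123e-03
  6.69586854e+01 -4.49977185e+01]
[array([-0.0083,  0.2823, -0.3898]), array([-0.13,  0.08, -0.09])]
```

Emit:
step_arm --plan '[{"grip":0.0854,"delta_pos":[0,0.035,-0.048],"dr":[0,0,0]},{"grip":0.0854,"delta_pos":[0,0.035,-0.048],"dr":[0,0,0]},{"grip":0.0854,"delta_pos":[0,0.035,-0.048],"dr":[0,0,0]},{"grip":0.0854,"delta_pos":[0,0.035,-0.048],"dr":[0,0,0]},{"grip":0.0854,"delta_pos":[0,0.035,-0.048],"dr":[0,0,0]},{"grip":0.0854,"delta_pos":[0,0.035,-0.048],"dr":[0,0,0]},{"grip":0.0854,"delta_pos":[0,0.035,-0.048],"dr":[0,0,0]},{"grip":0.0854,"delta_pos":[0,0.037,-0.053],"dr":[0,0,0]},{"grip":0.0854,"delta_pos":[0,0,0],"dr":[0,0,0]}]'

```text
time: 4.45
tool_pos: [0.4841, 0.3564, 0.2308]
ee_rot: [139.9, 89.9, 72.1]
contact_force: [0.0, -0.7, 0.4]
opening: 1.003
```

```bash
python3 - <<'E'
from h import *
p,R,s=tcp();print(p,s["ee_rot"])
d=eyes.get_image("wrist");d["fish"]=1
im=d["image"].copy()
K=np.array([[.485,.357,.082],[.46,.426,.089]]);print(proj(d,K))
cv2.imwrite("pics/w1.png",cv2.resize(im[:,:,::-1],(800,600),interpolation=cv2.INTER_CUBIC))
E
```

```text
[0.48411662 0.35644572 0.23080966] [139.92036984  89.91827112  72.07656795]
[[258.04011397 180.56713909]
 [261.15680016 107.57383728]]
```

View pics/w1.png

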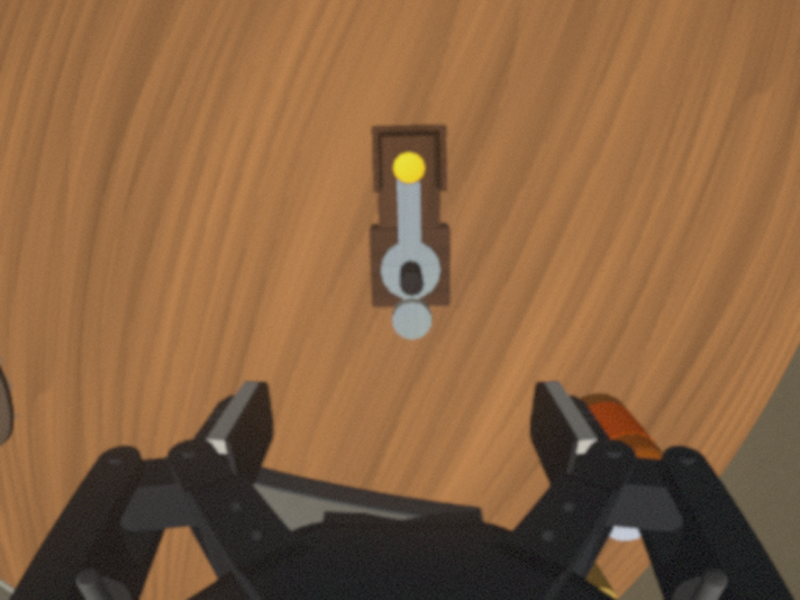

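```bash
python3 - <<'E'
from h import *
d=eyes.get_image("wrist");d["fish"]=1
im=d["image"];hsv=cv2.cvtColor(im,cv2.COLOR_RGB2HSV)
y=(hsv[...,0]>22)&(hsv[...,0]<35)&(hsv[...,1]>150)&(hsv[...,2]>150);y[:80]=0;y[140:]=0;y[:,:220]=0;y[:,300:]=0
ys,xs=np.nonzero(y);print(xs.mean(),ys.mean(),len(xs))
Y=unproj(d,[xs.mean(),ys.mean()],.087)[0]
F=unproj(d,np.array([410.5,270])/1.5625,.042)[0];N=unproj(d,np.array([411.5,281])/1.5625,.082)[0];C=unproj(d,np.array([412,321])/1.5625,.048)[0]
print(Y,F,N,C)
for a,b in [(F,Y),(N,Y),(C,Y)]: v=b-a;print(np.degrees(np.arctan2(v[1],v[0])),np.hypot(*v[:2]))
E
```

```text
262.8958990536278 104.26498422712933 317
[0.45966139 0.42689918 0.087     ] [0.48973237 0.35525198 0.042     ] [0.48889331 0.35705615 0.082     ] [0.50492531 0.32102169 0.048     ]
112.76824115496618 0.07770189414754101
112.7111369132611 0.07571362875807981
113.14730397604292 0.11514714361234697
```

```bash
python3 - <<'E'
from h import *
print(delta([.4888,.3575,.050],down(22.8)))
E
```

```text
[array([ 0.1807,  0.0072, -0.0026]), array([-0.8 ,  0.05,  0.09])]
```

Emit:
step_arm --plan '[{"grip":0.06,"delta_pos":[0.0,0.007,-0.0026],"dr":[-0.8,0,0]},{"grip":0.06,"delta_pos":[0.03,0,0],"dr":[0,0,0]},{"grip":0.06,"delta_pos":[0.03,0,0],"dr":[0,0,0]},{"grip":0.06,"delta_pos":[0.03,0,0],"dr":[0,0,0]},{"grip":0.06,"delta_pos":[0.03,0,0],"dr":[0,0,0]},{"grip":0.06,"delta_pos":[0.02,0,0],"dr":[0,0,0]},{"grip":0.06,"delta_pos":[0.02,0,0],"dr":[0,0,0]},{"grip":0.06,"delta_pos":[0.02,0,0],"dr":[0,0,0]},{"grip":0.06,"delta_pos":[0,0,0],"dr":[0,0,0]}]'

```text
time: 5.68
tool_pos: [0.488, 0.3566, 0.0493]
ee_rot: [-80.5, 89.8, -147.8]
contact_force: [-0.3, 0.2, -0.1]
opening: 0.7
```

Emit:
step_arm --force 60 --plan '[{"grip":0.0,"delta_pos":[0,0,0],"dr":[0,0,0]},{"grip":0.0,"delta_pos":[0,0,0],"dr":[0,0,0]},{"grip":0.0,"delta_pos":[0,0,0],"dr":[0,0,0]},{"grip":0.0,"delta_pos":[0,0,0],"dr":[0,0,0]},{"grip":0.0,"delta_pos":[0,0,0],"dr":[0,0,0]},{"grip":0.0,"delta_pos":[0,0,0],"dr":[0,0,0]}]'

```text
time: 6.42
tool_pos: [0.4904, 0.3583, 0.0525]
ee_rot: [100.0, 89.8, 32.7]
contact_force: [1.2, 0.5, 5.4]
opening: 0.168
```

Emit:
step_arm --plan '[{"grip":0.0,"delta_pos":[-0.01,0,0],"dr":[0,0,0]},{"grip":0.0,"delta_pos":[-0.015,0,0],"dr":[0,0,0]},{"grip":0.0,"delta_pos":[-0.015,0,0],"dr":[0,0,0]},{"grip":0.0,"delta_pos":[-0.02,0,0],"dr":[0,0,0]},{"grip":0.0,"delta_pos":[-0.02,0,0],"dr":[0,0,0]},{"grip":0.0,"delta_pos":[-0.025,0,0],"dr":[0,0,0]},{"grip":0.0,"delta_pos":[-0.025,0,0],"dr":[0,0,0]},{"grip":0.0,"delta_pos":[-0.025,0,0],"dr":[0,0,0]},{"grip":0.0,"delta_pos":[-0.025,0,0],"dr":[0,0,0]},{"grip":0.0,"delta_pos":[0,0,0],"dr":[0,0,0]}]'

```text
time: 7.68
tool_pos: [0.4911, 0.3587, 0.2353]
ee_rot: [99.9, 89.6, 32.6]
contact_force: [0.5, -0.3, -3.2]
opening: 0.164
```

```bash
python3 - <<'E'
from h import *
p,R,s=tcp();print(p,s["ee_rot"],R.round(3).tolist(),s["contact_force"],s["opening"],s["time"])
d=eyes.get_image("wrist");d["fish"]=1
im=d["image"].copy()
cv2.imwrite("pics/w2.png",cv2.resize(im[:,:,::-1],(800,600),interpolation=cv2.INTER_CUBIC))
hsv=cv2.cvtColor(im,cv2.COLOR_RGB2HSV)
y=(hsv[...,0]>22)&(hsv[...,0]<35)&(hsv[...,1]>150)&(hsv[...,2]>150);y[:,:180]=0;y[:,350:]=0;y[280:]=0
ys,xs=np.nonzero(y);print(xs.mean(),ys.mean(),len(xs))
# slicer-top features from top camera refined: 
print(delta([.5485,.080,p[2]],down(11)))
E
```

```text
[0.4911042  0.35873119 0.23525863] [99.90546867 89.58363225 32.61466705] [[0.006, 0.922, 0.386], [0.004, 0.386, -0.922], [-1.0, 0.007, -0.001]] [ 0.50275594 -0.33698091 -3.15386566] 0.16394822093930053 7.675
252.43015214384508 107.76532964499769 2169
[array([-0.0025, -0.0533,  0.279 ]), array([11.71, -0.05, -0.18])]
```

View pics/w2.png

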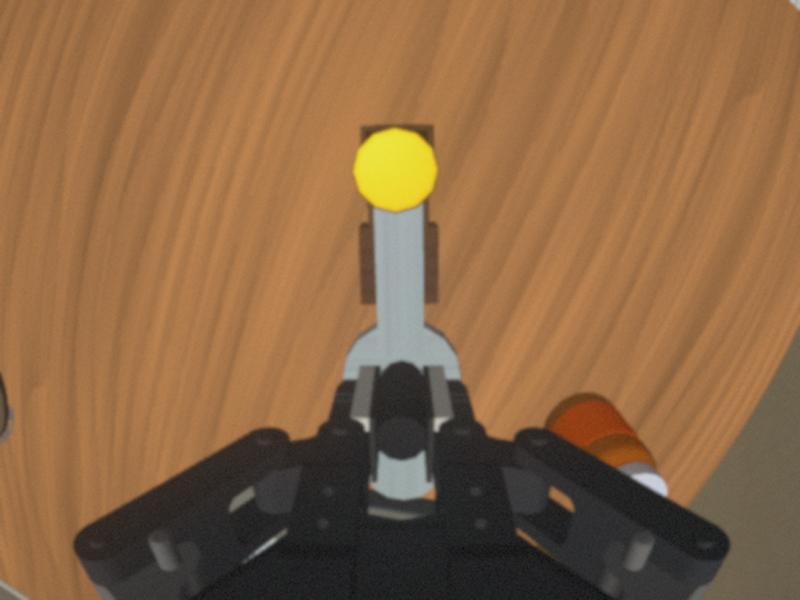

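```bash
python3 - <<'E'
from h import *
d=eyes.get_image("wrist");d["fish"]=1
p,R,s=tcp();print(p)
zo=p[2]-.0185
Y=unproj(d,[252.43,107.77],zo+.055)[0];N=unproj(d,np.array([401.5,438])/1.5625,zo+.048)[0];C=unproj(d,np.array([403,478])/1.5625,zo+.012)[0]
print(Y,N,C)
for a in (N,C): v=Y-a;print(np.degrees(np.arctan2(v[1],v[0])),np.hypot(*v[:2]))
print("tool frame",(R.T@(Y-p)).round(4),(R.T@(N-p)).round(4))
print(np.degrees(np.arctan2(R[1,1],R[0,1])))
E
```

```text
[0.48902056 0.3573994  0.23145595]
[0.45915117 0.42619575 0.26795595] [0.49001504 0.35672437 0.26095595] [0.50773743 0.31633845 0.22495595]
113.9540192420221 0.07601875798502875
113.85822533440978 0.12012181709686069
tool frame [-0.0365 -0.001  -0.075 ] [-0.0295  0.0007  0.001 ]
22.71187769912083
```

Emit:
step_arm --plan '[{"grip":0.0,"delta_pos":[-0.002,-0.017,0.028],"dr":[0,0,0]},{"grip":0.0,"delta_pos":[-0.002,-0.017,0.028],"dr":[0,0,0]},{"grip":0.0,"delta_pos":[-0.002,-0.017,0.028],"dr":[0,0,0]},{"grip":0.0,"delta_pos":[-0.002,-0.017,0.028],"dr":[0,0,0]},{"grip":0.0,"delta_pos":[-0.002,-0.017,0.028],"dr":[0,0,0]},{"grip":0.0,"delta_pos":[-0.002,-0.017,0.028],"dr":[0,0,0]},{"grip":0.0,"delta_pos":[-0.002,-0.017,0.028],"dr":[0,0,0]},{"grip":0.0,"delta_pos":[-0.002,-0.017,0.028],"dr":[0,0,0]},{"grip":0.0,"delta_pos":[0,0,0],"dr":[5,0,0]},{"grip":0.0,"delta_pos":[0,0,0],"dr":[5,0,0]},{"grip":0.0,"delta_pos":[0,0,0],"dr":[0,0,0]},{"grip":0.0,"delta_pos":[0,0,0],"dr":[0,0,0]}]'

```text
time: 9.28
tool_pos: [0.4497, 0.0984, 0.2464]
ee_rot: [-96.1, 89.9, -173.3]
contact_force: [0.3, 0.5, -3.0]
opening: 0.166
```

```bash
python3 - <<'E'
from h import *
for i in range(3):
    d=eyes.get_image("wrist");p,R,s=tcp();print(p,s["ee_rot"],np.degrees(np.arctan2(R[1,1],R[0,1])),s["time"])
d["fish"]=1
im=d["image"].copy();np.savez("w3.npz",**{k:np.array(v) for k,v in d.items()})
cv2.imwrite("pics/w3.png",cv2.resize(im[:,:,::-1],(800,600),interpolation=cv2.INTER_CUBIC))
print(proj(d,[.5487,.080,.128])*1.5625)
E
```

```text
[0.44984991 0.09844618 0.24664515] [ -95.46982779   89.92368395 -172.69312052] 12.776712092056977 9.325
[0.45001463 0.09850642 0.24684722] [ -96.18459843   89.94774582 -173.41338524] 12.771215739222663 9.375
[0.45009164 0.09850812 0.24695671] [ -96.80776602   89.96171543 -174.04699252] 12.760775008577054 9.425
[[547.33276171 355.44445395]]
```

View pics/w3.png

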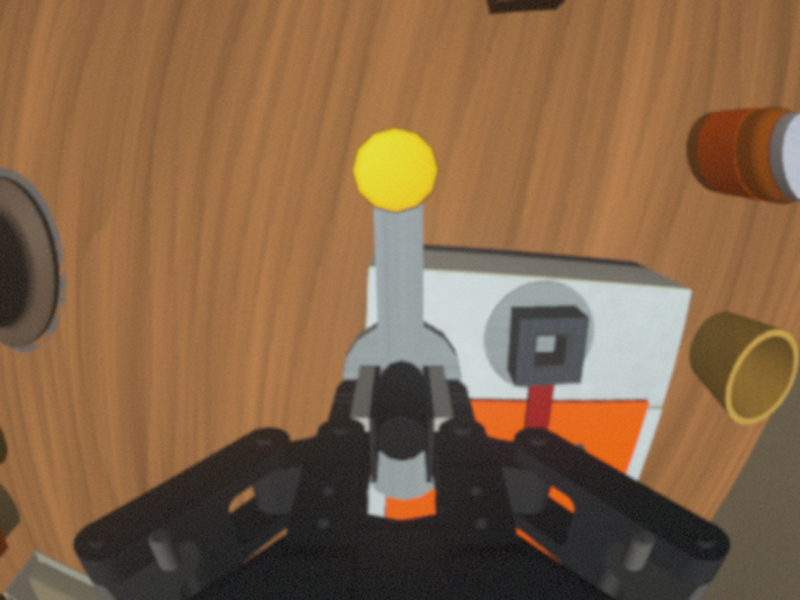

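```bash
python3 - <<'E'
from h import *
im=np.load("w3.npz")["image"][190:260,310:400]
cv2.imwrite("pics/w3c.png",cv2.resize(im[:,:,::-1],None,fx=8,fy=8,interpolation=cv2.INTER_CUBIC))
E
```

```text
(no output)
```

View pics/w3c.png

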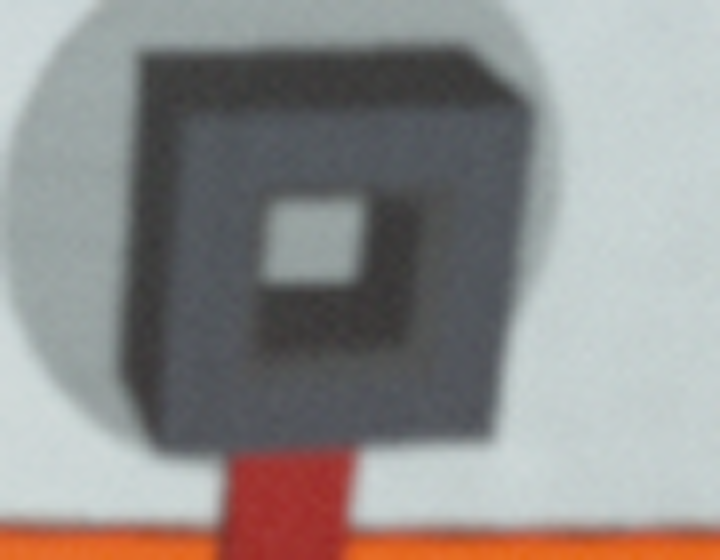

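```bash
python3 - <<'E'
from h import *
z=np.load("w3.npz");d={k:z[k] for k in z};d["fish"]=1
f=lambda c:(np.array(c)+.5)/8-.5+[310,190]
P=unproj(d,f([[182,108],[530,104],[495,438],[157,450]]),.128);c=P.mean(0)
print(P.round(4),c)
e=lambda a,b:(np.degrees(np.arctan2(*(P[b]-P[a])[1::-1])).round(2),np.linalg.norm(P[b]-P[a]).round(4))
print(e(0,1),e(3,2),e(3,0),e(2,1))
S=unproj(d,f([[262,190],[425,190],[412,352],[255,358]]),.128);print(S.mean(0))
Y=unproj(d,np.array([396,170])/1.5625,.25-.0185+.055)[0]
p,R,s=tcp();N=unproj(d,np.array([401.5,438])/1.5625,p[2]-.0185+.048)[0]
print(p,Y,N,np.degrees(np.arctan2(*(Y-N)[1::-1])))
E
```

```text
[[0.5225 0.1005 0.128 ]
 [0.5666 0.1107 0.128 ]
 [0.5785 0.0664 0.128 ]
 [0.5335 0.0563 0.128 ]] [0.55027515 0.08348307 0.128     ]
(np.float64(13.02), np.float64(0.0452)) (np.float64(12.64), np.float64(0.0461)) (np.float64(103.98), np.float64(0.0455)) (np.float64(105.13), np.float64(0.0458))
[0.54914788 0.08416067 0.128     ]
[0.45009164 0.09850812 0.24695671] [0.43194963 0.17072999 0.2865    ] [0.44958803 0.09833094 0.27645671] 103.69208915051405
```

Emit:
step_arm --plan '[{"grip":0.0,"delta_pos":[0,0.0236,0.0092],"dr":[0,0,0]},{"grip":0.0,"delta_pos":[0,0.0236,0.0092],"dr":[0,0,0]},{"grip":0.0,"delta_pos":[0,0.0236,0.0092],"dr":[0,0,0]},{"grip":0.0,"delta_pos":[0,0.0236,0.0091],"dr":[0,0,0]},{"grip":0.0,"delta_pos":[0.02,0,0],"dr":[0,0,0]},{"grip":0.0,"delta_pos":[0.02,0,0],"dr":[0,0,0]},{"grip":0.0,"delta_pos":[0.02,0,0],"dr":[0,0,0]},{"grip":0.0,"delta_pos":[0.01,0,0],"dr":[0,0,0]},{"grip":0.0,"delta_pos":[0,0,0],"dr":[0,0,0]},{"grip":0.0,"delta_pos":[0,0,0],"dr":[0,0,0]}]'

```text
time: 10.68
tool_pos: [0.5513, 0.0835, 0.1782]
ee_rot: [81.3, 89.9, 4.0]
contact_force: [0.3, -0.6, -2.3]
opening: 0.166
```

```bash
python3 - <<'E'
from h import *
for i in range(2): d=eyes.get_image("wrist")
p,R,s=tcp();print(p,np.degrees(np.arctan2(R[1,1],R[0,1])),s["contact_force"],R[:,0])
a=eyes.get_image("side")["image"][140:220,170:300];b=eyes.get_image("top")["image"][170:250,190:320]
cv2.imwrite("pics/s4.png",cv2.resize(np.vstack([a,b])[:,:,::-1],None,fx=3.7,fy=3.7,interpolation=cv2.INTER_CUBIC))
E
```

```text
[0.55136965 0.08344701 0.17844714] 12.712024804147907 [-0.01671212  0.47024861 -3.26740992] [ 2.21347132e-03  1.59682572e-04 -9.99997538e-01]
```

View pics/s4.png

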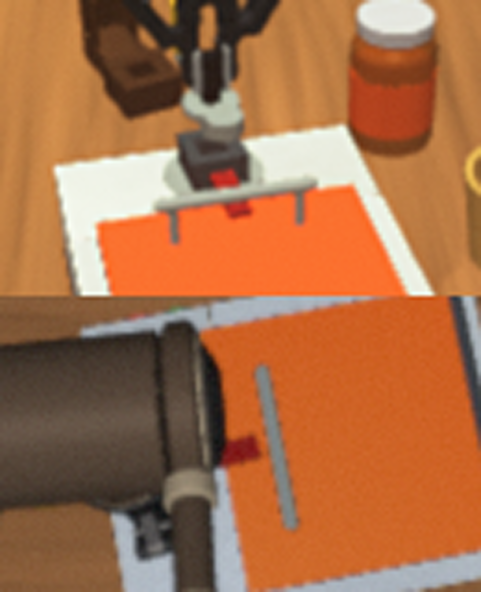

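The key hangs over the cap; the side crop shows its flange at about (212,105) above the cap at (212,155). I'll lower it in small steps.

Emit:
step_arm --plan '[{"grip":0.0,"delta_pos":[0.004,-0.001,0],"dr":[0,0,0]},{"grip":0.0,"delta_pos":[0.004,0,0],"dr":[0,0,0]},{"grip":0.0,"delta_pos":[0.004,0,0],"dr":[0,0,0]},{"grip":0.0,"delta_pos":[0.003,0,0],"dr":[0,0,0]},{"grip":0.0,"delta_pos":[0,0,0],"dr":[0,0,0]}]'

```text
time: 11.5
tool_pos: [0.5499, 0.0832, 0.162]
ee_rot: [88.7, 90.0, 11.4]
contact_force: [1.8, -0.2, -3.4]
opening: 0.164
```

Emit:
step_arm --plan '[{"grip":0.0,"delta_pos":[0.004,0,0],"dr":[0,0,0]},{"grip":0.0,"delta_pos":[0.004,0,0],"dr":[0,0,0]},{"grip":0.0,"delta_pos":[0.004,0,0],"dr":[0,0,0]},{"grip":0.0,"delta_pos":[0.002,0,0],"dr":[0,0,0]},{"grip":0.0,"delta_pos":[0,0,0],"dr":[0,0,0]}]'

```text
time: 12.12
tool_pos: [0.5499, 0.0832, 0.1481]
ee_rot: [88.3, 89.9, 11.0]
contact_force: [3.2, 0.3, -5.4]
opening: 0.168
```

Emit:
step_arm --plan '[{"grip":0.0,"delta_pos":[0.002,0,0],"dr":[0,0,0]},{"grip":0.0,"delta_pos":[0.002,0,0],"dr":[0,0,0]},{"grip":0.0,"delta_pos":[0,0,0],"dr":[0,0,0]},{"grip":0.0,"delta_pos":[0,0,0],"dr":[0,0,0]}]'

```text
time: 12.62
tool_pos: [0.5501, 0.0832, 0.1464]
ee_rot: [79.1, 89.9, 1.8]
contact_force: [-0.8, 0.5, 6.9]
opening: 0.167
```

Emit:
step_arm --plan '[{"grip":0.05,"delta_pos":[0,0,0],"dr":[0,0,0]},{"grip":0.05,"delta_pos":[0,0,0],"dr":[0,0,0]},{"grip":0.05,"delta_pos":[0,0,0],"dr":[0,0,0]},{"grip":0.05,"delta_pos":[0,0,0],"dr":[0,0,0]},{"grip":0.05,"delta_pos":[-0.02,0,0],"dr":[0,0,0]},{"grip":0.05,"delta_pos":[-0.03,0,0],"dr":[0,0,0]},{"grip":0.05,"delta_pos":[-0.03,0,0],"dr":[0,0,0]},{"grip":0.05,"delta_pos":[0,0,0],"dr":[0,0,0]},{"grip":0.05,"delta_pos":[0,0,0],"dr":[0,0,0]}]'

```text
time: 13.75
tool_pos: [0.5488, 0.0831, 0.2233]
ee_rot: [-98.8, 89.9, -176.1]
contact_force: [-0.9, -0.6, 1.0]
opening: 0.586
```

```bash
python3 - <<'E'
from h import *
d=eyes.get_image("wrist");d["fish"]=1;p,R,s=tcp();print(p,s["contact_force"],s["opening"],s["time"])
im=d["image"];hsv=cv2.cvtColor(im,cv2.COLOR_RGB2HSV)
y=(hsv[...,0]>22)&(hsv[...,0]<35)&(hsv[...,1]>150)&(hsv[...,2]>150);y[:,:180]=0;y[:,350:]=0;y[280:]=0
ys,xs=np.nonzero(y);print(xs.mean(),ys.mean(),len(xs))
for h in (.183,.19): print(h,unproj(d,[xs.mean(),ys.mean()],h))
Y=unproj(d,[xs.mean(),ys.mean()],.183)[0]
v=Y-[.550,.0835,.183];k=np.degrees(np.arctan2(v[1],v[0]));print(k,np.hypot(*v[:2]))
print(delta([Y[0],Y[1],.147],down(k-90)))
cv2.imwrite("pics/w5.png",cv2.resize(im[:,:,::-1],(800,600),interpolation=cv2.INTER_CUBIC))
E
```

```text
[0.54837101 0.08305323 0.22269182] [ 0.10909098 -0.42382195 -0.41607369] 0.5857606277734481 13.8
256.2405594405594 106.65734265734265 715
0.183 [[0.53144807 0.15578962 0.183     ]]
0.19 [[0.53146255 0.1558328  0.19      ]]
104.39338660237706 0.07463218844054134
[array([ 0.0757, -0.0003, -0.0746]), array([-1.69, -0.03,  0.16])]
```

View pics/w5.png

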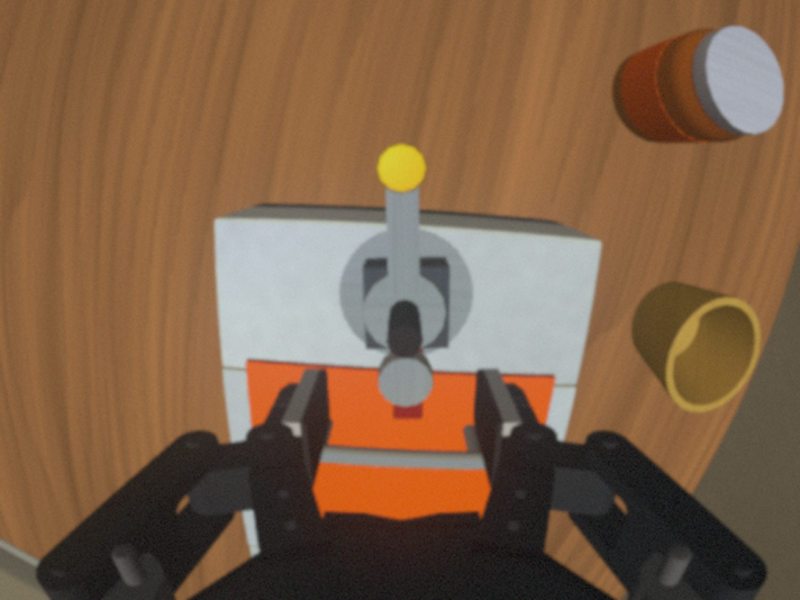

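The key sits in the cap, with the handle at (401,167) and the radius matching the home height. Next I'll grip the crank handle.

Emit:
step_arm --force 50 --plan '[{"grip":0.05,"delta_pos":[0,0,-0.0375],"dr":[0,0,0]},{"grip":0.05,"delta_pos":[0,0,-0.0375],"dr":[-1.7,0,0]},{"grip":0.05,"delta_pos":[0,0,0],"dr":[0,0,0]},{"grip":0.05,"delta_pos":[0.025,0,0],"dr":[0,0,0]},{"grip":0.05,"delta_pos":[0.025,0,0],"dr":[0,0,0]},{"grip":0.05,"delta_pos":[0.025,0,0],"dr":[0,0,0]},{"grip":0.05,"delta_pos":[0,0,0],"dr":[0,0,0]},{"grip":0.0,"delta_pos":[0,0,0],"dr":[0,0,0]},{"grip":0.0,"delta_pos":[0,0,0],"dr":[0,0,0]},{"grip":0.0,"delta_pos":[0,0,0],"dr":[0,0,0]},{"grip":0.0,"delta_pos":[0,0,0],"dr":[0,0,0]}]'

```text
time: 15.18
tool_pos: [0.5339, 0.1564, 0.1503]
ee_rot: [79.3, 89.9, 3.7]
contact_force: [0.4, 0.4, 2.7]
opening: 0.22
```

Emit:
step_arm --plan '[{"grip":0.0,"delta_pos":[0,-0.0117,0.0009],"dr":[-9,0,0]},{"grip":0.0,"delta_pos":[0,-0.0117,0.0009],"dr":[-9,0,0]},{"grip":0.0,"delta_pos":[0,-0.0117,0.0009],"dr":[-9,0,0]},{"grip":0.0,"delta_pos":[0,-0.0117,0.0009],"dr":[-9,0,0]},{"grip":0.0,"delta_pos":[0,0,0],"dr":[0,0,0]}]'

```text
time: 15.8
tool_pos: [0.4944, 0.1323, 0.1504]
ee_rot: [83.9, 89.8, 44.2]
contact_force: [-1.2, 3.1, 3.3]
opening: 0.219
```

```bash
python3 - <<'E'
from h import *
p,R,s=tcp();v=p-[.55,.0835,0];print(p,np.degrees(np.arctan2(R[1,1],R[0,1])),np.degrees(np.arctan2(v[1],v[0])),np.hypot(*v[:2]),s["contact_force"],s["wrist_torque"],s["opening"],s["joint_pos"])
E
```

```text
[0.49440242 0.13232485 0.15039881] 50.27504826684664 138.7109449869038 0.07399294962761802 [-1.23723689  3.10481301  3.30311738] [0.4401047  0.16859599 0.04563344] 0.2191713766052662 [ 1.00556424e+01  1.07262782e+01  1.12646473e+02  1.01183666e-01
  5.65029057e+01 -4.02751363e+01]
```

Emit:
step_arm --plan '[{"grip":0.0,"delta_pos":[0,-0.0117,0.0009],"dr":[-9,0,0]},{"grip":0.0,"delta_pos":[0,-0.0117,0.0009],"dr":[-9,0,0]},{"grip":0.0,"delta_pos":[0,-0.0117,0.0009],"dr":[-9,0,0]},{"grip":0.0,"delta_pos":[0,-0.0117,0.0009],"dr":[-9,0,0]},{"grip":0.0,"delta_pos":[0,-0.0117,0.0009],"dr":[-9,0,0]},{"grip":0.0,"delta_pos":[0,-0.0052,0.0002],"dr":[-4,0,0]},{"grip":0.0,"delta_pos":[0,0,0],"dr":[0,0,0]}]'

```text
time: 16.68
tool_pos: [0.4762, 0.0721, 0.1502]
ee_rot: [161.7, 89.7, 170.9]
contact_force: [-7.3, 1.6, 10.3]
opening: 0.215
```

```bash
python3 - <<'E'
from h import *
p,R,s=tcp();v=p-[.55,.0835,0];print(p,np.degrees(np.arctan2(R[1,1],R[0,1])),np.degrees(np.arctan2(v[1],v[0])),np.hypot(*v[:2]),R.T@s["contact_force"],s["opening"])
E
```

```text
[0.47617939 0.07209219 0.1501759 ] 99.23432158150764 -171.21533364387886 0.07469685509628307 [-10.24069541   2.80256467  -7.02975429] 0.21512695493812997
```

Emit:
step_arm --plan '[{"grip":0.0,"delta_pos":[0,-0.0039,0.0001],"dr":[-3,0,0]},{"grip":0.0,"delta_pos":[0,-0.0039,0.0001],"dr":[-3,0,0]},{"grip":0.0,"delta_pos":[0,0,0],"dr":[0,0,0]}]'

```text
time: 17.05
tool_pos: [0.4776, 0.0644, 0.1501]
ee_rot: [162.0, 89.7, 177.3]
contact_force: [-6.3, 1.5, 11.8]
opening: 0.219
```

```bash
python3 - <<'E'
from h import *
p,R,s=tcp();v=p-[.55,.0835,0];print(p,np.degrees(np.arctan2(R[1,1],R[0,1])),np.degrees(np.arctan2(v[1],v[0])),np.hypot(*v[:2]),R.T@s["contact_force"],s["opening"])
E
```

```text
[0.47759187 0.06440053 0.15013627] 105.24499998456385 -165.2233664409923 0.0748847583512049 [-11.72358862   3.17508162  -5.75073971] 0.21880233272678812
```

Emit:
step_arm --plan '[{"grip":0.0,"delta_pos":[0,-0.0039,0.0001],"dr":[-3,0,0]},{"grip":0.0,"delta_pos":[0,-0.0039,0.0001],"dr":[-3,0,0]},{"grip":0.0,"delta_pos":[0,0,0],"dr":[0,0,0]}]'

```text
time: 17.42
tool_pos: [0.4799, 0.0568, 0.1501]
ee_rot: [161.4, 89.7, -177.4]
contact_force: [-7.9, -0.6, 11.3]
opening: 0.218
```

```bash
python3 - <<'E'
from h import *
p,R,s=tcp();v=p-[.55,.0835,0];print(p,np.degrees(np.arctan2(R[1,1],R[0,1])),np.degrees(np.arctan2(v[1],v[0])),np.hypot(*v[:2]),R.T@s["contact_force"],s["opening"])
E
```

```text
[0.47987782 0.05676794 0.1501345 ] 111.2599993085122 -159.13209685492032 0.07504480648210646 [-11.21109453   2.31275166  -7.67085992] 0.21833511542712744
```

Emit:
step_arm --plan '[{"grip":0.0,"delta_pos":[0,-0.0039,0.0001],"dr":[-3,0,0]},{"grip":0.0,"delta_pos":[0,0,0],"dr":[0,0,0]},{"grip":0.0,"delta_pos":[0,0,0],"dr":[0,0,0]}]'

```text
time: 17.8
tool_pos: [0.4808, 0.0539, 0.15]
ee_rot: [145.4, 89.6, 169.6]
contact_force: [-9.7, 1.7, 12.7]
opening: 0.221
```

```bash
python3 - <<'E'
from h import *
p,R,s=tcp();v=p-[.55,.0835,0];print(p,np.degrees(np.arctan2(R[1,1],R[0,1])),np.degrees(np.arctan2(v[1],v[0])),np.hypot(*v[:2]),R.T@s["contact_force"],s["opening"])
d=eyes.get_image("wrist");im=d["image"]
cv2.imwrite("pics/w6.png",cv2.resize(im[:,:,::-1],(800,600),interpolation=cv2.INTER_CUBIC))
E
```

```text
[0.4808417  0.0538691  0.15004366] 114.15539975484153 -156.80727045331878 0.07523869451317869 [-12.64562252   5.5834933   -8.22788044] 0.2210984917952834
```

View pics/w6.png

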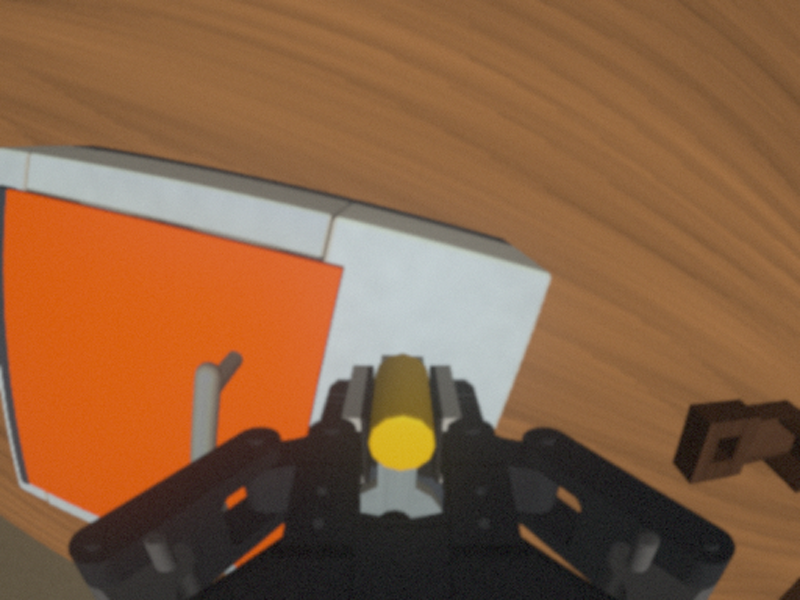

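Emit:
step_arm --plan '[{"grip":0.0,"delta_pos":[0,-0.003,0.0001],"dr":[-2,0,0]},{"grip":0.0,"delta_pos":[0,0,0],"dr":[0,0,0]},{"grip":0.0,"delta_pos":[0,0,0],"dr":[0,0,0]}]'

```text
time: 18.23
tool_pos: [0.4816, 0.0521, 0.15]
ee_rot: [132.3, 89.5, 158.3]
contact_force: [-10.0, 4.4, 12.8]
opening: 0.212
```

```bash
python3 - <<'E'
from h import *
p,R,s=tcp();v=p-[.55,.0835,0];print(p,np.degrees(np.arctan2(R[1,1],R[0,1])),np.degrees(np.arctan2(v[1],v[0])),np.hypot(*v[:2]),R.T@s["contact_force"],s["opening"])
E
```

```text
[0.48159991 0.05206161 0.1500423 ] 116.06954919963428 -155.31530787363948 0.07527910775057893 [-12.73265705   8.42553913  -7.16715063] 0.2120259174382128
```

Emit:
step_arm --plan '[{"grip":0.0,"delta_pos":[0,-0.003,0.0001],"dr":[-2,0,0]},{"grip":0.0,"delta_pos":[0,0,0],"dr":[0,0,0]},{"grip":0.0,"delta_pos":[0,0,0],"dr":[0,0,0]}]'

```text
time: 18.6
tool_pos: [0.4822, 0.0513, 0.1499]
ee_rot: [117.6, 89.3, 145.7]
contact_force: [-12.3, 8.1, 14.7]
opening: 0.216
```

```bash
python3 - <<'E'
from h import *
p,R,s=tcp();v=p-[.55,.0835,0];print(p,np.degrees(np.arctan2(R[1,1],R[0,1])),np.degrees(np.arctan2(v[1],v[0])),np.hypot(*v[:2]),R.T@s["contact_force"],s["opening"])
E
```

```text
[0.48220534 0.05126978 0.14991108] 118.05891338397744 -154.57314930405138 0.07506599214726459 [-14.56817355  13.07849451  -7.11805302] 0.2157130518970329
```

Force rises to 13 N while the motion stalls, so the latch is at its stop. I'll relax, release and retreat upward, then check.

Emit:
step_arm --plan '[{"grip":0.0,"delta_pos":[0,0.004,0],"dr":[0,0,0]},{"grip":0.05,"delta_pos":[0,0,0],"dr":[0,0,0]},{"grip":0.05,"delta_pos":[0,0,0],"dr":[0,0,0]},{"grip":0.05,"delta_pos":[0,0,0],"dr":[0,0,0]},{"grip":0.05,"delta_pos":[0,0,0],"dr":[0,0,0]},{"grip":0.05,"delta_pos":[-0.02,0,0],"dr":[0,0,0]},{"grip":0.05,"delta_pos":[-0.03,0,0],"dr":[0,0,0]},{"grip":0.05,"delta_pos":[-0.03,0,0],"dr":[0,0,0]},{"grip":0.05,"delta_pos":[-0.03,0,-0.03],"dr":[0,0,0]},{"grip":0.05,"delta_pos":[0,0,-0.03],"dr":[9,0,0]},{"grip":0.05,"delta_pos":[0,0,0],"dr":[9,0,0]},{"grip":0.05,"delta_pos":[0,0,0],"dr":[0,0,0]},{"grip":0.05,"delta_pos":[0,0,0],"dr":[0,0,0]}]'

```text
time: 20.23
tool_pos: [0.4316, 0.0228, 0.2592]
ee_rot: [173.5, 90.0, -176.0]
contact_force: [0.2, -0.6, 0.1]
opening: 0.59
```

```bash
python3 - <<'E'
from h import *
p,R,s=tcp();print(p,np.degrees(np.arctan2(R[1,1],R[0,1])),s["contact_force"],s["opening"],s["time"])
d=eyes.get_image("wrist");im=d["image"];np.savez("w7.npz",**{k:np.array(v) for k,v in d.items()})
a=cv2.resize(im,(512,384));b=eyes.get_image("side")["image"][130:260,170:310];b=cv2.resize(b,(288,267),interpolation=cv2.INTER_CUBIC)
c=np.zeros((384,800,3),np.uint8);c[:,:512]=a;c[:267,512:]=b
cv2.imwrite("pics/w7.png",c[:,:,::-1])
E
```

```text
[0.43163268 0.02280165 0.25921786] 100.53157005175149 [ 0.17619481 -0.61187158  0.06745239] 0.590317922042628 20.225
```

View pics/w7.png

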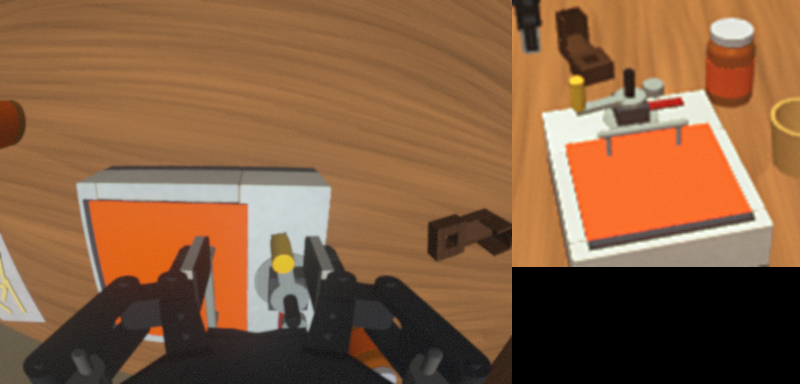

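```bash
python3 - <<'E'
from h import *
d=eyes.get_image("side");im=d["image"];hsv=cv2.cvtColor(im,cv2.COLOR_RGB2HSV)
r=((hsv[...,0]<5)|(hsv[...,0]>174))&(hsv[...,1]>170)&(hsv[...,2]>90);r[:165]=0;r[200:]=0;r[:,225:]&=True;r[:,:220]=0;r[:,265:]=0
ys,xs=np.nonzero(r);print(len(xs),xs.min(),xs.max(),ys.min(),ys.max())
P=unproj(d,np.c_[xs,ys],.115)[:,:2];c=P.mean(0);v=c-[.55,.0835];print("tongue",c,np.degrees(np.arctan2(v[1],v[0])))
# bar ends in side crop (800 px composite): (602,133),(686,123)
s=140/288
B=unproj(d,np.array([[602-512,133],[686-512,123]])*s+[170,130],.138);print("bar side",B,B.mean(0))
print(delta([.5637,-.0038,.24],down(99.2)))
E
```

```text
47 237 252 178 182
tongue [0.6031079  0.08641892] 3.1459252364369563
bar side [[ 0.51477863 -0.00866113  0.138     ]
 [ 0.62450635  0.00396454  0.138     ]] [ 0.56964249 -0.00234829  0.138     ]
[array([ 0.019 , -0.0503,  0.1251]), array([ 1.28, -0.02, -0.01])]
```

Emit:
step_arm --plan '[{"grip":0.05,"delta_pos":[0.0,-0.0167,0.0417],"dr":[1.3,0,0]},{"grip":0.05,"delta_pos":[0.0,-0.0167,0.0417],"dr":[0,0,0]},{"grip":0.05,"delta_pos":[0.0,-0.0167,0.0417],"dr":[0,0,0]},{"grip":0.05,"delta_pos":[0.019,0,0],"dr":[0,0,0]},{"grip":0.05,"delta_pos":[0.03,0,0],"dr":[0,0,0]},{"grip":0.05,"delta_pos":[0.03,0,0],"dr":[0,0,0]},{"grip":0.05,"delta_pos":[0.03,0,0],"dr":[0,0,0]},{"grip":0.05,"delta_pos":[0.028,0,0],"dr":[0,0,0]},{"grip":0.05,"delta_pos":[0,0,0],"dr":[0,0,0]},{"grip":0.05,"delta_pos":[0,0,0],"dr":[0,0,0]}]'

```text
time: 21.62
tool_pos: [0.563, -0.0057, 0.1227]
ee_rot: [-1.6, 90.0, 7.6]
contact_force: [-0.1, 0.4, 0.1]
opening: 0.588
```

```bash
python3 - <<'E'
from h import *
p,R,s=tcp();print(p,np.degrees(np.arctan2(R[1,1],R[0,1])),s["contact_force"],s["opening"],s["time"])
d=eyes.get_image("side");im=d["image"][130:260,170:310]
cv2.imwrite("pics/s8.png",cv2.resize(im[:,:,::-1],None,fx=4,fy=4,interpolation=cv2.INTER_CUBIC))
E
```

```text
[ 0.56302574 -0.00567566  0.12272755] 99.13559586072614 [-0.06234205  0.36497776  0.08126088] 0.5876260664290881 21.625
```

View pics/s8.png

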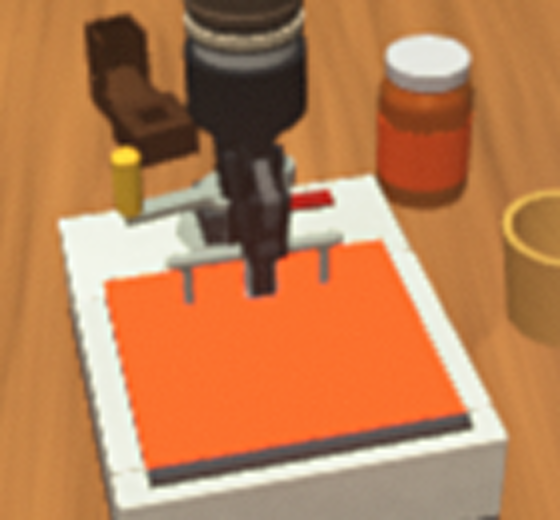

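Emit:
step_arm --force 60 --plan '[{"grip":0.0,"delta_pos":[0,0,0],"dr":[0,0,0]},{"grip":0.0,"delta_pos":[0,0,0],"dr":[0,0,0]},{"grip":0.0,"delta_pos":[0,0,0],"dr":[0,0,0]},{"grip":0.0,"delta_pos":[0,0,0],"dr":[0,0,0]},{"grip":0.0,"delta_pos":[0,0,0],"dr":[0,0,0]},{"grip":0.0,"delta_pos":[0,0,0],"dr":[0,0,0]}]'

```text
time: 22.42
tool_pos: [0.5637, -0.0049, 0.1234]
ee_rot: [43.7, 89.9, 52.8]
contact_force: [-1.3, 2.8, 5.3]
opening: 0.101
```

```bash
python3 - <<'E'
from h import *
p,R,s=tcp();print(p,np.degrees(np.arctan2(R[1,1],R[0,1])),s["contact_force"],s["opening"],s["time"])
g0=np.array([.150,.038]);off=.019
def pose(th):
    c,s_=np.cos(th),np.sin(th);g=np.array([g0[0]*c-g0[1]*s_,g0[0]*s_+g0[1]*c]);f=th/2
    xt=np.array([np.sin(f),-np.cos(f)]);yt=np.array([np.cos(f),np.sin(f)]);return g+off*xt,xt,yt
th=np.radians(np.arange(0,96,5))
for a,b in zip(th[:-1],th[1:]):
    P,x,y=pose(a);Q,_,_=pose(b);print(np.degrees(b).round(),np.round([(Q-P)@x,(Q-P)@y],4))
E
```

```text
[ 0.56366133 -0.0049492   0.12340635] 99.0942581437268 [-1.34608201  2.75220644  5.26578948] 0.10056806351192268 22.425
5.0 [-0.0129 -0.0031]
10.0 [-0.0128 -0.0036]
15.0 [-0.0126 -0.0042]
20.0 [-0.0123 -0.0047]
25.0 [-0.0121 -0.0052]
30.0 [-0.0118 -0.0058]
35.0 [-0.0115 -0.0063]
40.0 [-0.0112 -0.0068]
45.0 [-0.0108 -0.0072]
50.0 [-0.0105 -0.0077]
55.0 [-0.0101 -0.0082]
60.0 [-0.0097 -0.0086]
65.0 [-0.0093 -0.009 ]
70.0 [-0.0088 -0.0094]
75.0 [-0.0084 -0.0098]
80.0 [-0.0079 -0.0101]
85.0 [-0.0074 -0.0105]
90.0 [-0.0069 -0.0108]
95.0 [-0.0064 -0.0111]
```

Emit:
step_arm --plan '[{"grip":0.0,"delta_pos":[-0.0129,-0.0031,0],"dr":[0,0,2.5]},{"grip":0.0,"delta_pos":[-0.0128,-0.0036,0],"dr":[0,0,2.5]},{"grip":0.0,"delta_pos":[-0.0126,-0.0042,0],"dr":[0,0,2.5]},{"grip":0.0,"delta_pos":[-0.0123,-0.0047,0],"dr":[0,0,2.5]},{"grip":0.0,"delta_pos":[0,0,0],"dr":[0,0,0]}]'

```text
time: 23.05
tool_pos: [0.5667, -0.0238, 0.172]
ee_rot: [89.6, 79.8, 98.6]
contact_force: [1.0, 4.5, 2.1]
opening: 0.103
```

Emit:
step_arm --plan '[{"grip":0.0,"delta_pos":[-0.0121,-0.0052,0],"dr":[0,0,2.5]},{"grip":0.0,"delta_pos":[-0.0118,-0.0058,0],"dr":[0,0,2.5]},{"grip":0.0,"delta_pos":[-0.0115,-0.0063,0],"dr":[0,0,2.5]},{"grip":0.0,"delta_pos":[-0.0112,-0.0068,0],"dr":[0,0,2.5]},{"grip":0.0,"delta_pos":[-0.0108,-0.0072,0],"dr":[0,0,2.5]},{"grip":0.0,"delta_pos":[-0.0105,-0.0077,0],"dr":[0,0,2.5]},{"grip":0.0,"delta_pos":[0,0,0],"dr":[0,0,0]}]'

```text
time: 23.92
tool_pos: [0.5759, -0.079, 0.2258]
ee_rot: [89.8, 64.8, 98.8]
contact_force: [2.6, 4.4, 2.7]
opening: 0.102
```

```bash
python3 - <<'E'
from h import *
p,R,s=tcp();g=p-.019*R[:,0];h=np.array([.5673,-.0231,.1])-.13*np.array([-.16,.987,0]);v=g-h
y=v@[-.16,.987,0];print(p,R.T@s["contact_force"],s["opening"],"rad",np.hypot(y,v[2]),"panel deg",np.degrees(np.arctan2(v[2],y)-np.arctan2(.038,.15)),s["joint_pos"])
E
```

```text
[ 0.57590014 -0.07901142  0.22583925] [-0.76552048  4.76851258  3.25161379] 0.10234854703037147 rad 0.15724313818466332 panel deg 51.23774131302996 [ -23.54081199   20.47993369   94.17380647   21.39965895   80.18765915
 -129.03869265]
```

```bash
python3 - <<'E'
import numpy as np
f=np.radians(25);x=np.array([np.sin(f),-np.cos(f)]);y=np.array([np.cos(f),np.sin(f)])
g=lambda t:np.array([.150*np.cos(t)-.038*np.sin(t),.150*np.sin(t)+.038*np.cos(t)])
th=np.radians(np.arange(50,101,5))
for a,b in zip(th[:-1],th[1:]): d=g(b)-g(a);print(np.degrees(b).round(),np.round([d@x,d@y],4))
E
```

```text
55.0 [-0.0101 -0.009 ]
60.0 [-0.0093 -0.0098]
65.0 [-0.0084 -0.0106]
70.0 [-0.0074 -0.0113]
75.0 [-0.0064 -0.0119]
80.0 [-0.0053 -0.0124]
85.0 [-0.0042 -0.0128]
90.0 [-0.0031 -0.0131]
95.0 [-0.0019 -0.0134]
100.0 [-0.0008 -0.0135]
```

Emit:
step_arm --plan '[{"grip":0.0,"delta_pos":[-0.0101,-0.009,0],"dr":[0,0,0]},{"grip":0.0,"delta_pos":[-0.0093,-0.0098,0],"dr":[0,0,0]},{"grip":0.0,"delta_pos":[-0.0084,-0.0106,0],"dr":[0,0,0]},{"grip":0.0,"delta_pos":[-0.0074,-0.0113,0],"dr":[0,0,0]},{"grip":0.0,"delta_pos":[-0.0064,-0.0119,0],"dr":[0,0,0]},{"grip":0.0,"delta_pos":[-0.0053,-0.0124,0],"dr":[0,0,0]},{"grip":0.0,"delta_pos":[-0.0042,-0.0128,0],"dr":[0,0,0]},{"grip":0.0,"delta_pos":[-0.0031,-0.0131,0],"dr":[0,0,0]},{"grip":0.0,"delta_pos":[0,0,0],"dr":[0,0,0]},{"grip":0.0,"delta_pos":[0,0,0],"dr":[0,0,0]}]'

```text
time: 25.18
tool_pos: [0.5935, -0.1842, 0.2399]
ee_rot: [89.3, 65.1, 98.4]
contact_force: [1.5, -0.5, 8.9]
opening: 0.098
```

```bash
python3 - <<'E'
from h import *
p,R,s=tcp();g=p-.019*R[:,0];h=np.array([.5673,-.0231,.1])-.13*np.array([-.16,.987,0]);v=g-h
y=v@[-.16,.987,0];print(p,R.T@s["contact_force"],s["opening"],"rad",np.hypot(y,v[2]),"panel deg",np.degrees(np.arctan2(v[2],y)-np.arctan2(.038,.15)),s["joint_pos"][5])
E
```

```text
[ 0.5934812  -0.18423481  0.23991881] [-8.34869304  3.08533268  1.42035225] 0.0978044600709974 rad 0.16247726760627246 panel deg 90.49543777891341 -134.239350655769
```

Emit:
step_arm --plan '[{"grip":0.022,"delta_pos":[0,0,0],"dr":[0,0,0]},{"grip":0.022,"delta_pos":[0,0,0],"dr":[0,0,0]},{"grip":0.022,"delta_pos":[0,0,0],"dr":[0,0,0]},{"grip":0.022,"delta_pos":[-0.01,0,0],"dr":[0,0,0]},{"grip":0.022,"delta_pos":[-0.02,0,0],"dr":[0,0,0]},{"grip":0.022,"delta_pos":[-0.03,0,0],"dr":[0,0,0]},{"grip":0.022,"delta_pos":[-0.04,0,0],"dr":[0,0,0]},{"grip":0.022,"delta_pos":[-0.04,-0.03,0],"dr":[0,0,0]},{"grip":0.022,"delta_pos":[-0.02,-0.05,0],"dr":[0,0,0]},{"grip":0.022,"delta_pos":[0,0,0],"dr":[0,0,0]},{"grip":0.022,"delta_pos":[0,0,0],"dr":[0,0,0]}]'

```text
time: 26.55
tool_pos: [0.6137, -0.3223, 0.3478]
ee_rot: [90.0, 65.0, 99.0]
contact_force: [0.0, 0.2, -1.8]
opening: 0.256
```

```bash
python3 - <<'E'
from h import *
p,R,s=tcp();print(p,s["contact_force"],s["opening"],s["time"])
a=eyes.get_image("side")["image"];b=eyes.get_image("top")["image"]
im=np.hstack([cv2.resize(a[90:340,120:340],(400,455)),cv2.resize(b[100:300,100:340],(400,333)) if 0 else cv2.copyMakeBorder(cv2.resize(b[100:300,100:340],(400,333)),0,122,0,0,cv2.BORDER_CONSTANT)])
cv2.imwrite("pics/f.png",im[:,:,::-1])
E
```

```text
[ 0.6137204  -0.32229145  0.34782588] [ 0.02285883  0.18058996 -1.81554167] 0.2556277618677743 26.55
```

View pics/f.png

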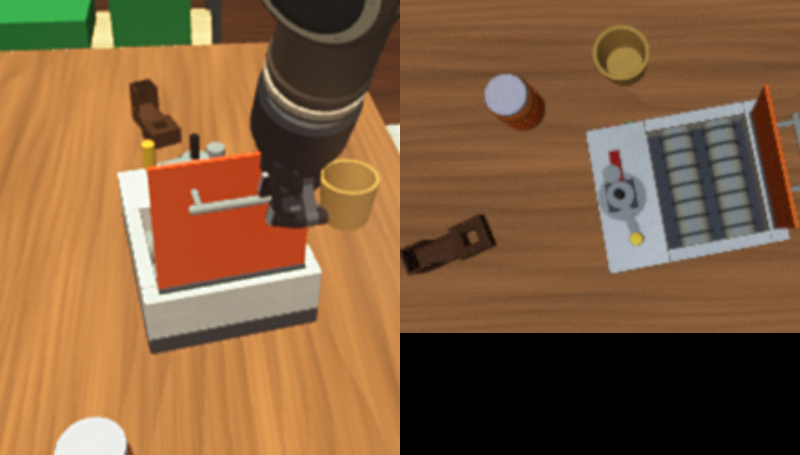

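The last picture shows the panel standing upright, the key in the latch with its crank towards slicer −x, and the tongue at (615,158) pointing to slicer +x. Next come numeric checks of the latch, panel and bystanders.

```bash
python3 - <<'E'
from h import *
d=eyes.get_image("top");im=d["image"];hsv=cv2.cvtColor(im,cv2.COLOR_RGB2HSV)
r=((hsv[...,0]<6)|(hsv[...,0]>174))&(hsv[...,1]>150)&(hsv[...,2]>70);box=np.zeros_like(r);box[185:208,220:240]=1;r&=box
ys,xs=np.nonzero(r);c=unproj(d,[xs.mean(),ys.mean()],.112)[0];v=c-[.55,.0835,.112];print(len(xs),c,"tongue yaw",np.degrees(np.arctan2(v[1],v[0])),"-> latch deg",np.degrees(np.arctan2(v[1],v[0]))+90-9.2)
P=unproj(d,np.c_[xs,ys],.112)[:,:2];u=np.linalg.svd(P-P.mean(0))[2][0];print("axis",np.degrees(np.arctan2(u[1],u[0])))
o=(hsv[...,0]<14)&(hsv[...,1]>170)&(hsv[...,2]>110);o[:,:300]=0;o[:,345:]=0
ys,xs=np.nonzero(o);q=np.c_[xs,ys][np.argsort(ys)];print("panel px",xs.min(),xs.max(),ys.min(),ys.max())
h=np.array([.5673,-.0231,.1])-.13*np.array([-.16,.987,0])
for deg in(80,85,90,95,100):
    t=np.radians(deg);yv=np.array([-.16,.987,0]);xv=np.array([.987,.16,0])
    e=h+.19*np.cos(t)*yv+np.array([0,0,.19*np.sin(t)]);print(deg,proj(d,[e+.1*xv,e-.1*xv,h+.1*xv,h-.1*xv]).round(1).tolist())
for y0 in (155,170,185,200,215,230): 
    z=np.nonzero(o[y0])[0]; print(y0,z.min() if len(z) else None,z.max() if len(z) else None)
for n in("jar_a","mortar"):print(n,[(round(x["confidence"],2),list(map(int,x["extent"]))) for x in spotter.outline_of(n,"top")][:3])
E
```

```text
39 [0.61236832 0.09301057 0.112     ] tongue yaw 8.670263068457276 -> latch deg 89.47026306845727
axis -160.61256239880151
panel px 318 339 150 236
80 [[305.8, 153.4], [323.9, 239.7], [310.2, 167.1], [325.1, 237.8]]
85 [[312.9, 151.8], [331.3, 238.3], [310.2, 167.1], [325.1, 237.8]]
90 [[320.0, 150.5], [338.7, 236.9], [310.2, 167.1], [325.1, 237.8]]
95 [[327.1, 149.2], [346.0, 235.5], [310.2, 167.1], [325.1, 237.8]]
100 [[333.9, 148.2], [353.0, 234.2], [310.2, 167.1], [325.1, 237.8]]
155 319 322
170 322 325
185 326 328
200 329 332
215 332 334
230 335 338
jar_a [(0.96, [151, 144, 38, 34]), (0.77, [392, 243, 43, 34])]
mortar [(0.59, [213, 112, 35, 36])]
```

Latch about 89–90°, panel about 90°, and the bystanders have not moved. Handing in.

```bash
python3 -c "
from workcell import order;print(order.close_job())"
```

```text
the job is handed in; nothing more can be done
None
```

The herb slicer is open for cleaning, and I handed the job in at about 27 s of the 72 s allowed. I lifted the key out by its knob, set it home in the latch socket and let go of it. Then I turned the latch with the crank handle until the force rose and it stopped moving. Last I raised the panel by its bar, released it and backed the arm clear.

What the last checks showed:
- **Latch:** the tongue's position in the top view gives about 89.5°. A line fitted through only 39 tongue pixels gave 19° instead of the expected 9°. I put that down to noise, because the position and the rise to 13 N at the stop agree.
- **Key:** it is still in the latch, with the crank towards slicer −x. After I let go of it, its handle measured 74.6 mm from the axis against 75 mm nominal, which fits it being fully home.
- **Panel:** about 90° both from the arm position before release and from its edge in the top image afterwards, so it stays up by itself.
- **Jars and mortar:** they are where they started, within a few pixels of outline noise.
- **Robot:** the gripper is clear of everything. Contact readings stayed around 20 N or less.

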